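# Catch a feeder portion in the jug and put it on the scale

## Task

Check the feeder's portion: take the measuring jug by its handle, hold it up under the lip of the chute and push the paddle in with the jug, keeping it there until all three feed cubes have slid into the jug. Then stand the jug upright in the middle of the scale's pan with all the cubes in it; spill none onto the table and leave the other things on the table where they are.

Things in the scene. Friction and masses are not known exactly. Their poses are not given: they have to be found in the camera images.
- feeder: Nudge feeder, fixed to the table but placed elsewhere each time: galvanised column, small grey-lidded bin on top (516 mm high), open steel chute sloping down at 40 degrees. Origin on the table straight below the chute's lip; x points level from the lip back towards the column (121 mm away), so cubes come off along the feeder's -x; z up. Clear space below 155 mm up to 75 mm behind the lip.
- chute_lip (a point): Lower front edge of the chute's floor, mid-width, 250 mm above the table; axes as the feeder's. The chute is 210 mm long, 40 mm wide inside, walls 32 mm high. Once released, the cubes slide fast off the lip and drop into the space up to 60 mm in front of it (feeder's -x). In front of the lip nothing of the feeder stands lower than 205 mm.
- paddle (a joint): Angle (rad, 0 to 0.45) of the sprung stop lever. At 0 its stop stands across the chute's mouth and its paddle hangs below, leaning 0.40 rad out to the discharge side. Pushing the paddle towards the column (feeder's +x) turns it up to 0.45 and drops the stop; from about 0.3 the cubes slide, all out in about a second if it is kept pushed. Spring: 1.5 to 5 N at the paddle; it returns to 0.
- lever_pin (a point): Level hinge pin of the stop lever, under the chute: 50 mm behind the lip, 271 mm above the table; axes as the feeder's. When the paddle is pushed, the lever's front arm sinks in front of the pin to about 30 mm below the lip's level: a rim held 25 to 50 mm below the lip's level clears it and meets the paddle.
- paddle_edge (a point): Middle of the lower edge (rolled, 10 mm thick) of the galvanised paddle, an 84 mm wide plate reaching from here 67 mm up towards the pin (the edge is 107 mm from the pin). At rest it is 8 mm behind the lip and 172 mm above the table; fully pushed, 55 mm behind the lip.
- jug: Loose measuring jug, translucent white plastic, 135 to 220 g, 150 mm high, outer diameter 140 mm at the rim and 114 mm at the base, wall 3 mm, inner floor 4 mm up. Origin at the centre of its underside, z up. A closed loop handle stands out on its -x side and a small spout on its +x side, at the top, out to 81 mm from the axis.
- jug_rim (a point): Centre of the jug's mouth, 150 mm above its base; the mouth is 134 mm wide inside.
- jug_grip (a point): Place to pinch the handle from above, across its 20 mm width (fingers close along the jug's y): 103 mm from the jug's axis on its -x side, 127 mm above its base. The handle's level top bar is 12 mm thick, its top 146 mm above the base; its outer upright bar (12 mm thick) ends 120 mm from the axis and goes down to 40 mm.
- scale: Bench scale, fixed, 200 x 180 mm, pale housing with its dark display on the robot's side (-x); origin at the centre of its underside, z up.
- scale_pan (a point): Centre of the scale's square steel pan (160 x 160 mm), on its top surface 55 mm above the table. The housing around it is 37 mm high.
- table: The dark brown table top, at height 0.
- cube1: Centre of pressed-hay feed cube 1, a greenish-brown block about 60 x 32 x 32 mm with ragged ends, 25 to 47 g (long side along x). At the start the three lie end to end in the chute, number 1 lowest, against the stop.
- cube2: Centre of pressed-hay feed cube 2, a greenish-brown block about 60 x 32 x 32 mm with ragged ends, 25 to 47 g (long side along x). At the start the three lie end to end in the chute, number 1 lowest, against the stop.
- cube3: Centre of pressed-hay feed cube 3, a greenish-brown block about 60 x 32 x 32 mm with ragged ends, 25 to 47 g (long side along x). At the start the three lie end to end in the chute, number 1 lowest, against the stop.
- pot1: Capped white sample pot, 34 mm wide, 76 mm high, standing; origin under its base. Bystander.
- pot2: Second sample pot, the same. Bystander.
- marker: Silver and black pen lying on the table, 140 mm long, 15 mm thick; origin under its middle. Bystander.
- stopper: Orange plastic spring stopper, 66 mm wide, 70 mm high, standing; origin under its base. Bystander.
- dip_cup: Pale teat-dip cup, 66 mm wide, 165 mm high, standing; origin under its base. Bystander.
- brush: Wooden hand brush, 200 x 45 x 46 mm; origin under its middle. Bystander.
Things that resemble listed ones, but are neither listed nor needed, are in the scene too. Leave any red look-alike of the cube2 alone. What is shaped like the jug but pink is not meant.

How it is judged (in metres and radians):
On the way, in this order (a step that is already met when the one before it is completed fails the run):
1. the jug, held up off the table with its mouth under the chute's lip, pushes the paddle in (height (world z) of jug above 0.02 m and horizontal distance between jug_rim and chute_lip below 0.067 m and value of joint paddle above 0.12 rad and contact force between jug and feeder above 0.3 N).
2. all three cubes are in the jug while it is still held up off the table (height (world z) of jug above 0.02 m and horizontal distance between jug_rim and chute_lip below 0.08 m and horizontal distance between each of cube1, cube2, cube3 and jug_rim below 0.068 m and z of cube1 in the frame of jug between 0 and 0.15 m and z of cube2 in the frame of jug between 0 and 0.15 m and z of cube3 in the frame of jug between 0 and 0.15 m), for 0.1 s.
At the end, for the whole second after the job is handed in: the jug stands upright (within 0.06 rad) and still on the scale's pan, its axis within 30 mm of the pan's centre and its base on the pan, and the centres of all three cubes are inside the jug, below its rim (horizontal distance between jug and scale_pan below 0.03 m and z of jug in the frame of scale_pan between -0.006 and 0.006 m and angle between jug's own z axis and vertical below 0.06 rad and linear speed of jug below 0.02 m/s and horizontal distance between each of cube1, cube2, cube3 and jug_rim below 0.068 m and z of cube1 in the frame of jug between 0 and 0.15 m and z of cube2 in the frame of jug between 0 and 0.15 m and z of cube3 in the frame of jug between 0 and 0.15 m); the robot touches nothing.
It fails at once if a cube falls on the table (contact force between any of cube1, cube2, cube3 and table above 0.1 N).
It fails at once if a bystander is moved by more than 30 mm (distance of any of pot1, pot2, marker, stopper, dip_cup, brush from where it was at the start of the episode above 0.03 m).
It also fails if it takes over 43 s, if anything falls off the work surface, if the arm or the gripper's body presses on something with over 40 N, if the wrist force passes 120 N, or if a joint passes its speed limit or range.

## Robot

A 7-joint arm with a two-finger parallel gripper is mounted at the origin on the work surface. World frame = base frame: x ahead of the robot, y to its left, z up, the work surface at z = 0. Lengths are in mm, angles in rad, forces in N, time in s.
With the tool pointing down it reaches from about 425 to 975 mm from the base axis. Payload 16.7 kg.
Tool frame: the origin (TCP) lies midway between the tips of the shut fingers; the grasp point (between the pads) lies 19 mm behind it (env.hold_point_z is the distance from the TCP to the grasp point, in mm); z points along the fingers, y is the line along which they close (so a half turn about z gives the same grasp; the last joint's range is limited). The gripper opens to 85 mm and grips with 20 to 120 N. Pads are 22 mm wide; open, the fingers measure 114 mm over their backs; the gripper's body (76 mm by 85 mm) begins 54 mm behind the grasp point. The pads swing forward as they close: fully open they stand 13 mm farther back than shut.
Start: joints at [-1.262, 0.426, 0.074, 1.606, -0.034, 1.111, -0.067], TCP at [298.936, 605.154, 202.602] pointing down, gripper open.
Joint ranges: [-2.85, 2.85], [-0.5, 2.14], [-1.23, 1.37], [0.21, 2.46], [-1.02, 4.16], [0.16, 2.05], [-2.73, 2.73]. Speed limits (rad/s): [1.89, 1.89, 2.39, 2.39, 3.01, 3.01, 3.01].

## Interface

Orientations are given as [roll, pitch, yaw] about the fixed x, y, z axes, in that order (R = Rz(yaw) Ry(pitch) Rx(roll)).
In Python, from bench import env, cams, ticket, finder gives the robot as it stands.
- The arm moves only by the shell command python3 -m handwheel 'ROWS'. ROWS is JSON, a list that holds one entry, the list of rows, each a list of 5 numbers: the shift along the tool's x, y, z in cm, then the turn about the tool's z in units of 8 degrees (1.0 is 8 degrees), then the finger opening in cm, from 0 to 8.54. In form: [[[dx, dy, dz, roll, fingers], ...]]. A call has 1 to 12 rows; each row is the pose to reach, as a shift and turn from the pose commanded when the call began, along the tool's axes at that moment; what a row does not reach only later rows make up. A row lasts 1/10 s, in which the tool goes at most 50 mm and 8.59 degrees, less where a joint would pass 70% of its speed; a pose out of reach is approached as far as the arm can. A call with a gripper value outside its range is refused whole. The fingers move at their own pace and stop on an object; the grip force is fixed at half the most. Time passes only in rows, so rows that repeat a pose let the fingers close. It gives the time, the measured TCP pose, the force, the opening and the grip force at its end, in the units of the state.
- env.observe(): the state, without advancing time (a new reading comes with each control period).
- cams.get_image(name): name is "scene" or "side" or "wrist"; returns the picture (400x640x3 uint8, red, green, blue); there is no depth.
- cams.get_calibration(name): a dict with "intrinsics" (3x3 intrinsics, pixels), "dist" ([k1, k2, p1, p2, k3] as OpenCV has them; the pictures are not rectified), "R" (3x3) and "t" (3): a world point X has camera coordinates R X + t; the wrist camera has in their place "T_tool_cam" (4x4, takes a point from camera to tool coordinates, whose origin is the TCP and whose axes are the flange's). Camera axes: x right, y down, z forward; pixel columns grow to the right and rows downward; lengths in mm; the calibration is good to about 2 mm. A picture is of the moment at which its call begins: read the wrist's pose just before it. get_calibration takes no time and is no camera call.
- ticket.job_done(): hands the job in; it is judged then, once.
Trained networks look in the newest picture that a camera, given by its name, has taken for a name from the list of things; names that differ only in an ending like _2 or _b are one class to them, and where a whole thing is asked for, a point or a joint stands for the part that bears it (a point fixed in the world has none). Each returns a list of dicts, best first, with "confidence" (0 to 1); they miss things now and then, are a little off and sometimes report something else, mostly with a low value. They report only what shows in the picture. A call takes as long as a camera call. They do not tell look-alikes from the thing itself.
- finder.silhouettes(camera, label): "mask" (400x640 bool, what is visible of it) and "point" ([column, row] in pixels, amid what is visible of it).
- finder.pinpoint(camera, label): "point" ([column, row] in pixels: a listed point, or the origin of a listed thing).
The state is a dict: "time": time; "joint_pos": joint angles; "joint_vel": joint speeds; "joint_torque": joint torques, N m; "ee_pos": TCP position; "ee_rot": TCP orientation; "ft_force": force on the tool from outside, world axes, zero at the start; "wrist_torque": the same for the moment, N m; "finger_gap": opening from 0.0 (shut) to 1.0 (fully open); "grip_force": force on a finger pad.
Only numpy, scipy, OpenCV 4.12 (cv2) and the standard library are available. Lean on these libraries where they do the work, as an engineer would, in place of code of your own. Each camera call takes 0.05 s, during which the arm holds its last target. There are 200 camera calls.

## Working session

There is one attempt and no reset: what is moved stays moved. The work goes in short steps, Python scripts to look and compute and a shell command to move; the robot and the scene stay as the last step left them, time stands still between calls to the robot, and variables do not carry over. Pictures are saved under pics/ and viewed, at most 10 in all, crops included, and the job is handed in when it is done.

```bash
ls; mkdir -p pics
cat > h.py <<'E'
import numpy as np, cv2
from bench import env, cams, ticket, finder
from scipy.spatial.transform import Rotation as Ro
def cam(n, st=None):
    c=cams.get_calibration(n)
    K=np.array(c["intrinsics"],float); d=np.array(c["dist"],float)
    if "R" in c: R=np.array(c["R"]);t=np.array(c["t"])
    else:
        st=st or env.observe(); T=np.array(c["T_tool_cam"])
        Rt=Ro.from_euler('xyz',st["ee_rot"]).as_matrix()
        Rw=Rt@T[:3,:3]; p=Rt@T[:3,3]+np.array(st["ee_pos"])
        R=Rw.T; t=-R@p
    return K,d,R,t
def ray(c,px):
    K,d,R,t=c
    u=cv2.undistortPoints(np.array([[px]],float),K,d)[0,0]
    return -R.T@t, R.T@np.array([u[0],u[1],1])
def at_z(c,px,z):
    o,v=ray(c,px); return o+v*(z-o[2])/v[2]
def tri(rs):
    A=0;b=0
    for o,v in rs:
        v=v/np.linalg.norm(v);P=np.eye(3)-np.outer(v,v);A=A+P;b=b+P@o
    x=np.linalg.solve(A,b)
    return x,[np.linalg.norm((np.eye(3)-np.outer(v,v)/(v@v))@(x-o)) for o,v in rs]
def proj(c,X):
    K,d,R,t=c
    return cv2.projectPoints(np.array(X,float).reshape(-1,3),cv2.Rodrigues(R)[0],t,K,d)[0][:,0]
E
python3 - <<'E'
from h import *
np.set_printoptions(precision=1,suppress=True)
a=[cams.get_image(n) for n in("scene","side")]
for n,i in zip(("scene","side"),a):
    cv2.imwrite(f"pics/{n}0.png",i[...,::-1]); c=cam(n); print(n,-c[2].T@c[3])
Z=dict(chute_lip=250,lever_pin=271,paddle_edge=172,jug=0,jug_rim=150,jug_grip=127,scale_pan=55,pot1=0,marker=0,stopper=0,dip_cup=0,brush=0,cube1=None,feeder=0)
for l,z in Z.items():
    for n in("scene","side"):
        c=cam(n)
        for r in finder.pinpoint(n,l)[:3]:
            print(l,n,round(r["confidence"],2),np.array(r["point"]), at_z(c,r["point"],z) if z is not None else "")
E
```

```text
pics
scene [1013.2 -477.6 1298.7]
side [502.8 695.7 914.6]
chute_lip scene 0.83 [369.8 179.8] [607.5 176.9 250. ]
chute_lip scene 0.65 [284.2 205.4] [485.8 -86.7 250. ]
chute_lip scene 0.64 [360.3 215.5] [675.7  55.  250. ]
chute_lip side 0.7 [282.3 233.3] [600.9 179.5 250. ]
lever_pin scene 0.64 [363.6 212.9] [683.3  58.2 271. ]
lever_pin scene 0.61 [387.2 174.1] [639.9 220.6 271. ]
lever_pin side 0.8 [259.2 237.4] [642.1 208.  271. ]
lever_pin side 0.18 [252.9 204.8] [667.8 122.8 271. ]
paddle_edge scene 0.76 [368.7 191.9] [608.2 184.7 172. ]
paddle_edge side 0.84 [278.8 254.4] [613.9 177.5 172. ]
paddle_edge side 0.59 [382.1 243.6] [385.7 138.3 172. ]
paddle_edge side 0.41 [252.6 205.8] [693.4  37.9 172. ]
jug scene 0.9 [318.9 246.4] [576.9 -21.2   0. ]
jug scene 0.73 [231.3 249.1] [ 364.  -253.2    0. ]
jug scene 0.45 [341.8 283.9] [732.4 -65.3   0. ]
jug side 0.75 [302.  232.5] [582.5 -20.    0. ]
jug side 0.72 [372.3 175.5] [ 373.6 -261.5    0. ]
jug_rim scene 0.97 [219.5 231.2] [ 361.2 -266.6  150. ]
jug_rim scene 0.93 [318.2 225. ] [570.4 -20.5 150. ]
jug_rim scene 0.22 [370.
[... 798 characters left out ...]
 0.51 [254.  206.4] [ 733.  -112.3    0. ]
stopper scene 0.59 [301.3 316.7] [ 716.6 -241.4    0. ]
stopper side 0.33 [229.6 222. ] [794.3 -49.    0. ]
dip_cup scene 0.69 [343.3 157.8] [359.4 338.7   0. ]
dip_cup scene 0.31 [372.3 174. ] [498.9 361.9   0. ]
dip_cup side 0.59 [391.4 364.7] [357.6 342.7   0. ]
brush scene 0.53 [374.3 170.8] [493.9 380.    0. ]
brush side 0.85 [325.6 376.4] [502.7 373.9   0. ]
cube1 scene 0.61 [388.1 167. ] 
cube1 scene 0.58 [407.5 168.6] 
cube1 scene 0.53 [374.3 173.3] 
cube1 side 0.85 [231.  217.4] 
cube1 side 0.8 [255.9 221.1] 
cube1 side 0.7 [243.8 257.3] 
feeder scene 0.65 [363.  215.6] [602.7 189.    0. ]
feeder scene 0.32 [405.8 168.2] [575.6 482.3  -0. ]
```

Run:
```python
import cv2
a=cv2.imread("pics/scene0.png");b=cv2.imread("pics/side0.png")
cv2.imwrite("pics/s1.png",cv2.resize(a[120:360,160:480],(800,600)))
cv2.imwrite("pics/s2.png",cv2.resize(b[100:400,140:540],(800,600)))
```

```text
(no output)
```

View pics/s1.png

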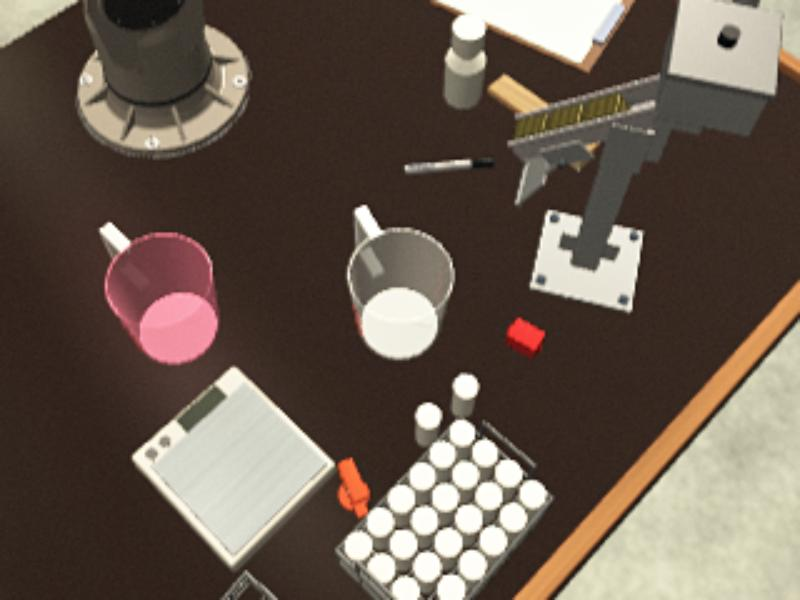

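View pics/s2.png

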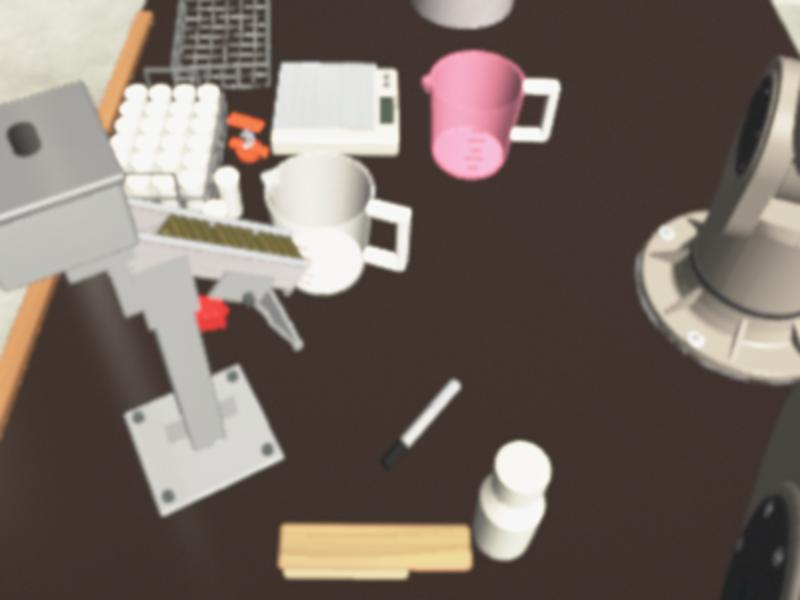

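The scene view (crop 2.5×) shows the white jug with its rim at about (400,270), the pink decoy at (160,290) and the scale at (235,465). The chute lip is at (515,145) and the feeder's base plate at (590,260). The side view agrees: jug rim (320,190), lip (300,270), base plate (205,440). Next I'll work out the feeder yaw and the first move.

Run:
```python
from h import *
np.set_printoptions(precision=1,suppress=True)
s,d=cam("scene"),cam("side")
P=dict(col=((396,222),(242,320),8),lip=((369.8,179.8),(282.3,233.3),250),pin=((387.2,174.1),(259.2,237.4),271),edge=((368.7,191.9),(278.8,254.4),172),
 jug=((318.9,246.4),(302,232.5),0),rim=((318.2,225),(300.2,193),150),grip=((303.9,211.3),(335.7,209.3),127),pan=((258.1,305.3),(302.9,149.6),55))
for k,(a,b,z) in P.items():
    x,e=tri([ray(s,a),ray(d,b)]); print(k,x,np.round(e,1),(at_z(s,a,z)+at_z(d,b,z))/2)
# scale corners in scene crop
for q in((235,368),(335,465),(235,568),(133,458)): print(at_z(s,(160+q[0]*.4,120+q[1]*.4),37))
st=env.observe(); print(st)
R=Ro.from_euler('xyz',st["ee_rot"]).as_matrix();print(R)
```

```text
col [707.3 253.6   4.2] [1.9 1.9] [707.4 253.4   8. ]
lip [603.7 178.2 246.8] [2.6 2.6] [604.2 178.2 250. ]
pin [641.6 214.7 279.1] [1.3 1.3] [641.  214.3 271. ]
edge [611.7 181.4 178.3] [1.3 1.3] [611.  181.1 172. ]
jug [579.9 -20.7   0.9] [2.8 2.8] [579.7 -20.6   0. ]
rim [578.6 -23.5 160.3] [4.2 4.2] [576.9 -25.8 150. ]
grip [488.7  -5.8 121.2] [2.2 2.2] [489.9  -4.  127. ]
pan [ 601.9 -323.7   46.2] [1.8 1.8] [ 603.  -319.3   55. ]
[ 490.1 -246.7   37. ]
[ 683.5 -241.2   37. ]
[ 691.4 -415.    37. ]
[ 493.7 -420.9   37. ]
{'time': 1.5, 'joint_pos': array([-1.3,  0.4,  0.1,  1.6, -0. ,  1.1, -0.1]), 'joint_vel': array([-0., -0., -0., -0., -0.,  0.,  0.]), 'joint_torque': array([  0. , -95. ,   3.8, -46.4,   0. ,   0. ,  -0. ]), 'ee_pos': array([298.9, 605.2, 202.6]), 'ee_rot': array([-3.1, -0. ,  2.7]), 'ft_force': array([ 0.2, -0.1, -0.7]), 'wrist_torque': array([ 0. ,  0.1, -0. ]), 'grip_force': 0.0, 'finger_gap': 1.0021881373822692}
[[-0.9  0.4 -0. ]
 [ 0.4  0.9 -0. ]
 [ 0.  -0.  -1. ]]
```

```bash
cat >> h.py <<'E'
def go(p,yaw):
    "shift (cm) in the tool's axes and turn (units) to pos p (mm), tool-x world yaw"
    st=env.observe(); R=Ro.from_euler('xyz',st["ee_rot"]).as_matrix()
    cur=np.arctan2(R[1,0],R[0,0])
    dy=(yaw-cur+np.pi)%(2*np.pi)-np.pi
    print("shift",np.round(R.T@(np.array(p)-st["ee_pos"])/10,2),"turn",round(-np.degrees(dy)/8,2),"curyaw",round(cur,3))
E
python3 - <<'E'
from h import *
go([470,-2,260],np.pi-.19)
c=cams.get_calibration("wrist");print(np.round(c["T_tool_cam"],2))
E
```

```text
shift [-42.23 -46.86  -5.74] turn -1.93 curyaw 2.683
[[  -0.     -0.96   -0.29   74.08]
 [   1.     -0.     -0.      1.69]
 [   0.     -0.29    0.96 -170.09]
 [   0.      0.      0.      1.  ]]
```

```bash
python3 -m handwheel '[[[0,0,-5.7,0,8.5],[-42.2,-46.9,-5.7,-1.93,8.5],[-42.2,-46.9,-5.7,-1.93,8.5],[-42.2,-46.9,-5.7,-1.93,8.5],[-42.2,-46.9,-5.7,-1.93,8.5],[-42.2,-46.9,-5.7,-1.93,8.5],[-42.2,-46.9,-5.7,-1.93,8.5],[-42.2,-46.9,-5.7,-1.93,8.5],[-42.2,-46.9,-5.7,-1.93,8.5],[-42.2,-46.9,-5.7,-1.93,8.5],[-42.2,-46.9,-5.7,-1.93,8.5],[-42.2,-46.9,-5.7,-1.93,8.5]]]'; python3 -c "
from h import *
go([470,-2,260],np.pi-.19)"
```

```text
time: 2.7
ee_pos: [447.8, 73.6, 259.1]
ee_rot: [3.141, 0.001, 2.952]
ft_force: [1.3, 0.3, 0.3]
finger_gap: 0.998
grip_force: 0.0
shift [-3.6  -7.01 -0.09] turn 0.0 curyaw 2.952
```

```bash
python3 -m handwheel '[[[-3.6,-7.0,0,0,8.5],[-3.6,-7.0,0,0,8.5],[-3.6,-7.0,0,0,8.5],[-3.6,-7.0,0,0,8.5]]]'
python3 - <<'E'
from h import *
np.set_printoptions(precision=1,suppress=True)
st=env.observe(); i=cams.get_image("wrist"); c=cam("wrist",st); cv2.imwrite("pics/w1.png",i[...,::-1])
for l,z in dict(jug_grip=127,jug_rim=150,jug=0).items():
    for r in finder.pinpoint("wrist",l)[:2]: print(l,r["confidence"],r["point"],at_z(c,r["point"],z))
go([478,-3,108],np.pi-.19)
E
```

```text
time: 3.1
ee_pos: [469.8, -0.1, 258.8]
ee_rot: [3.141, -0.0, 2.951]
ft_force: [0.2, 0.2, 0.9]
finger_gap: 0.995
grip_force: 0.0
jug_grip 0.59 [317.1, 196.3] [483.3   0.2 127. ]
jug_rim 0.91 [308.7, 301.9] [579.8 -26.7 150. ]
jug_rim 0.19 [486.2, 107.6] [429.1 150.9 150. ]
jug 0.95 [314.0, 245.8] [589.6 -24.1   0. ]
jug 0.78 [101.4, 118.3] [ 366.1 -255.6    0. ]
shift [-0.9 -0.3 15.1] turn 0.02 curyaw 2.954
```

View pics/w1.png

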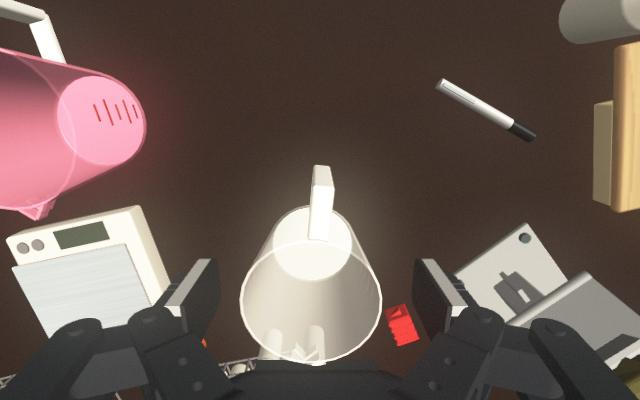

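The wrist view shows the jug's handle bar from (322,167) at the outer end to (318,238) at the rim, and the mouth circled around (311,302). The scale is at the left and the feeder foot at the right.

Run:
```python
from h import *
np.set_printoptions(precision=1,suppress=True)
st=env.observe(); c=cam("wrist",st)
a,b=at_z(c,(322,167),146),at_z(c,(319,238),146)
print(a,b); v=b-a; print(np.arctan2(v[1],v[0]),np.hypot(*v[:2]))
print("rim ends",at_z(c,(240,300),150),at_z(c,(382,302),150),at_z(c,(312,365),150))
print(proj(c,[[469,-2,127]]))
for q in ((10,240),(135,206),(13,268),(125,245)): print(q,at_z(c,q,37),at_z(c,q,55))
```

```text
[452.7  11.5 146. ] [517.4  -3.2 146. ]
-0.2238215817455264 66.29279456116728
rim ends [565.4 -90.  150. ] [593.2  44.8 150. ] [655.  -36.3 150. ]
[[310.5 182.6]]
(10, 240) [ 492.  -409.5   37. ] [ 487.6 -389.9   55. ]
(135, 206) [ 478.6 -228.5   37. ] [ 474.9 -217.2   55. ]
(13, 268) [ 530.8 -424.3   37. ] [ 524.7 -404.1   55. ]
(125, 245) [ 526.7 -259.8   37. ] [ 520.8 -247.1   55. ]
```

```bash
python3 -c "
from h import *
go([476,1,108],np.pi-.21)"; python3 -m handwheel '[[[-0.6,-0.2,5,0.2,8.5],[-0.6,-0.2,10,0.2,8.5],[-0.6,-0.2,15.1,0.2,8.5],[-0.6,-0.2,15.1,0.2,8.5],[-0.6,-0.2,15.1,0.2,8.5]]]'
python3 - <<'E'
from h import *
st=env.observe(); i=cams.get_image("wrist"); cv2.imwrite("pics/w2.png",i[...,::-1])
E
```

```text
shift [-0.62  0.1  15.07] turn 0.16 curyaw 2.954
time: 3.8
ee_pos: [475.2, -2.7, 108.3]
ee_rot: [-3.14, -0.002, 2.925]
ft_force: [0.6, -0.6, 1.2]
finger_gap: 0.993
grip_force: 0.0
```

View pics/w2.png

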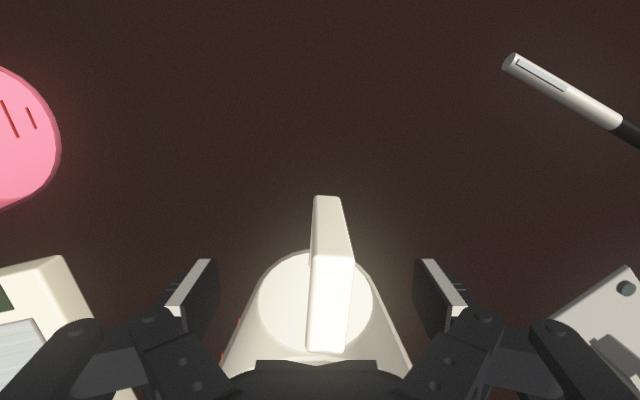

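The handle sits between the fingers, with its bar at columns 308–354 from rows 265 to 352. Finger centre is about column 317, so it's roughly 4–5 mm off.

Run:
```python
from h import *
st=env.observe(); c=cam("wrist",st); R=Ro.from_euler('xyz',st["ee_rot"]).as_matrix()
for q in((311,265),(353,265),(307,352),(345,352)):
    print(R.T@(at_z(c,q,146)-st["ee_pos"]))
```

```text
[  3.33376303  -0.48880284 -36.52446898]
[  3.3201652   18.27825596 -36.51663075]
[-44.25761035  -2.66111092 -36.47632133]
[-44.27968973  15.99562357 -36.46852036]
```

```bash
python3 -m handwheel '[[[-1.1,0.7,0,0.3,8.5],[-1.1,0.7,0,0.3,8.5],[-1.1,0.7,0,0.3,4],[-1.1,0.7,0,0.3,1],[-1.1,0.7,0,0.3,1],[-1.1,0.7,0,0.3,1],[-1.1,0.7,0,0.3,1],[-1.1,0.7,0,0.3,1]]]'
python3 - <<'E'
from h import *
st=env.observe(); i=cams.get_image("wrist"); cv2.imwrite("pics/w3.png",i[...,::-1])
E
```

```text
time: 4.65
ee_pos: [487.8, 1.5, 107.9]
ee_rot: [3.141, 0.0, 2.882]
ft_force: [-1.5, -0.2, 6.6]
finger_gap: 0.212
grip_force: 62.4
```

View pics/w3.png

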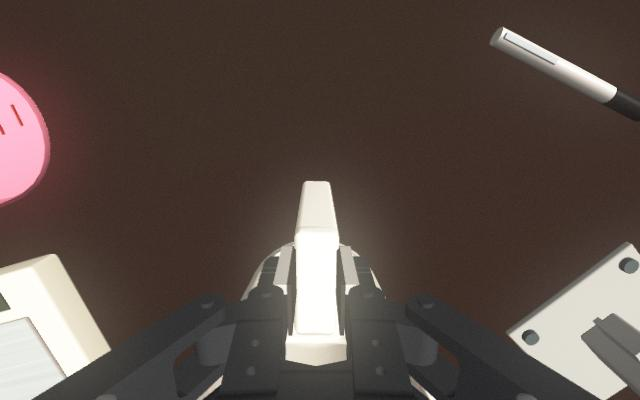

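The fingers grip the handle centrally (bar at columns 297–338, outer edge at row 233). Now lifting.

```bash
python3 -c "
from h import *
st=env.observe(); c=cam('wrist',st); R=Ro.from_euler('xyz',st['ee_rot']).as_matrix()
print(R.T@(at_z(c,(317,233),146)-st['ee_pos']))"
python3 -m handwheel '[[[0,0,-1,0,1],[0,0,-2.5,0,1],[0,0,-4.5,0,1],[0,0,-6.2,0,1],[0,0,-6.2,0,1],[0,0,-6.2,0,1]]]'
python3 - <<'E'
from h import *
np.set_printoptions(precision=1,suppress=True)
a=[cams.get_image(n) for n in("scene","side","wrist")]
cv2.imwrite("pics/sd3.png",cv2.resize(a[1][100:325,180:480,::-1],(800,600)))
for l,z in dict(jug_rim=212,jug=62,scale_pan=55,chute_lip=250,lever_pin=271,paddle_edge=172).items():
    for n in ("scene","side","wrist"):
        c=cam(n)
        for r in finder.pinpoint(n,l)[:2]: print(l,n,round(r["confidence"],2),r["point"],at_z(c,r["point"],z))
E
```

```text
[ 19.44572986   2.18773124 -38.09793927]
time: 5.3
ee_pos: [487.5, 1.6, 169.8]
ee_rot: [3.141, 0.0, 2.883]
ft_force: [-1.1, 0.6, -2.6]
finger_gap: 0.213
grip_force: 61.6
jug_rim scene 0.66 [222.4, 233.9] [ 410.1 -277.4  212. ]
jug_rim side 0.7 [299.8, 179.0] [581.4 -19.3 212. ]
jug_rim side 0.68 [379.9, 142.7] [ 377.3 -167.9  212. ]
jug scene 0.96 [321.2, 240.9] [588.4 -22.4  62. ]
jug scene 0.91 [230.6, 250.5] [ 397.5 -268.9   62. ]
jug side 0.94 [298.7, 217.4] [589.8 -23.   62. ]
jug side 0.83 [373.2, 176.9] [ 379.9 -190.7   62. ]
jug wrist 0.64 [37.8, 128.4] [ 377.  -207.8   62. ]
scale_pan scene 0.86 [253.6, 305.4] [ 596.8 -334.6   55. ]
scale_pan scene 0.66 [343.3, 156.6] [382.9 308.6  55. ]
scale_pan side 0.72 [302.8, 149.5] [ 599.7 -314.9   55. ]
scale_pan side 0.4 [300.5, 217.3] [585.6 -29.5  55. ]
scale_pan wrist 0.79 [48.1, 364.6] [ 605.  -328.6   55. ]
chute_lip scene 0.7 [369.7, 177.9] [602.3 182.4 250. ]
chute_lip side 0.71 [281.4, 237.0] [601.7 189.  250. ]
lever_pin scene 0.75 [388.8, 175.7] [647.6 219.4 271. ]
lever_pin scene 0.65 [373.7, 171.8] [603.6 196.6 271. ]
lever_pin side 0.73 [261.6, 238.0] [637.2 209.3 271. ]
lever_pin side 0.38 [283.0, 255.6] [590.8 249.  271. ]
paddle_edge scene 0.66 [369.4, 191.2] [608.  188.6 172. ]
paddle_edge side 0.7 [279.8, 258.4] [610.6 187.9 172. ]
```

View pics/sd3.png

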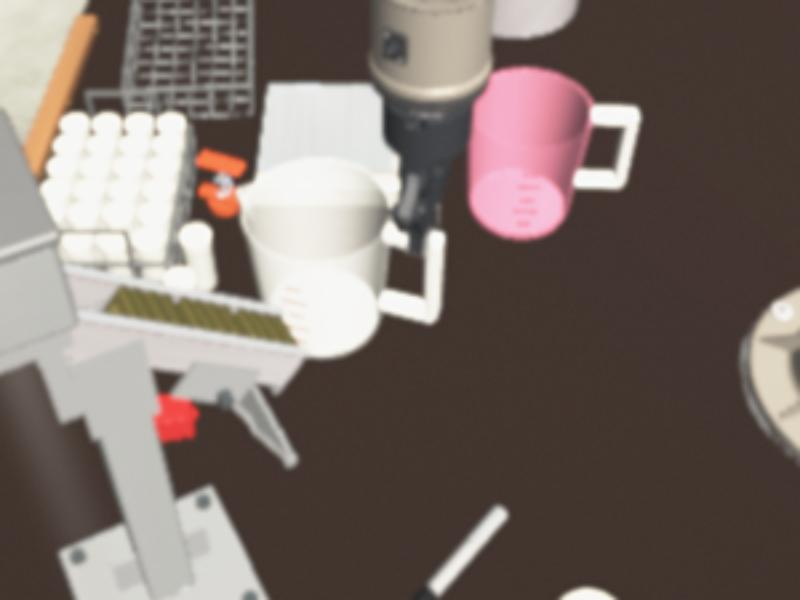

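The side view shows the jug hanging level from the gripper, with its rim near (315,205) in the crop. Everything else is undisturbed. I'll overlay the fitted feeder model to check its yaw.

Run:
```python
from h import *
a=[cams.get_image(n) for n in("scene","side")]
out=[]
L=np.array([605,181.4])
for n,i,(x,y) in zip(("scene","side"),a,((350,130),(180,190))):
    i=cv2.resize(i[y:y+120,x:x+130 if n=="scene" else x+130,::-1],(520,480)) [:, :520]
    i=np.ascontiguousarray(i); c=cam(n)
    for th,col in((.55,(255,0,0)),(.65,(0,255,0)),(.75,(0,0,255))):
        u=np.array([np.cos(th),np.sin(th)]);w=np.array([-u[1],u[0]])
        def P(s,l,z): return np.r_[L+s*u+l*w,z]
        ln=[[P(0,l,250),P(161,l,385)] for l in(-20,20)]+[[P(0,-20,250),P(0,20,250)],[P(8,-42,172),P(8,42,172)],[P(50,-42,271),P(50,42,271)]]
        for p,q in ln:
            pq=(proj(c,[p,q])-[x,y])*4
            cv2.line(i,tuple(int(k) for k in pq[0]),tuple(int(k) for k in pq[1]),col,1)
    out.append(i)
o=np.hstack(out);cv2.imwrite("pics/ov.png",cv2.resize(o,(800,int(480*800/o.shape[1]))))
```

```text
(no output)
```

View pics/ov.png

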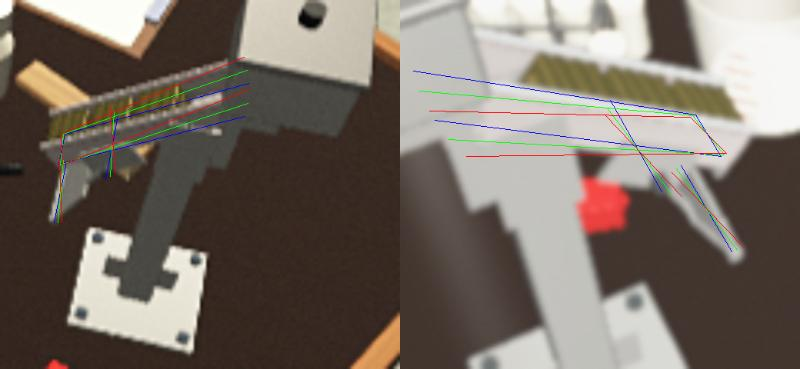

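Run:
```python
from h import *
np.set_printoptions(precision=1,suppress=True)
s,d=cam("scene"),cam("side"); k=.325
S=lambda x,y:(350+x*k,130+y*k); D=lambda x,y:(180+(x-400)*k,190+y*k)
for z in (246,250): print("lip -",at_z(s,S(43,148),z),"+",at_z(d,D(735,179),z))
for z in (168,172): print("edge -",at_z(s,S(53,221),z),"+",at_z(d,D(738,258),z))
for n in("scene","side"):
    for l in ("cube1",):
        for r in finder.pinpoint(n,l)[:4]: print(n,r)
    for r in finder.silhouettes(n,"paddle")[:2]+finder.silhouettes(n,"feeder")[:1]:
        m=r["mask"];ys,xs=np.nonzero(m);print(n,r["confidence"],xs.min(),xs.max(),ys.min(),ys.max())
```

```text
lip - [588.2 170.9 246. ] + [584.4 213.3 246. ]
lip - [589.8 168.5 250. ] + [583.9 216.2 250. ]
edge - [629.9 153.2 168. ] + [585.6 223.5 168. ]
edge - [631.2 150.9 172. ] + [585.1 226.1 172. ]
scene {'point': [370.4, 253.0], 'confidence': 0.72}
scene {'point': [405.9, 166.9], 'confidence': 0.66}
scene {'point': [387.6, 167.2], 'confidence': 0.65}
scene {'point': [372.7, 175.1], 'confidence': 0.53}
scene 0.58 367 385 182 201
scene 0.95 365 473 117 244
side {'point': [232.4, 219.7], 'confidence': 0.8}
side {'point': [256.6, 226.5], 'confidence': 0.59}
side {'point': [279.1, 229.1], 'confidence': 0.49}
side {'point': [243.6, 257.4], 'confidence': 0.46}
side 0.51 262 290 244 274
side 0.74 109 295 142 356
```

```bash
cat >> h.py <<'E'
TH=.62;U=np.array([np.cos(TH),np.sin(TH)]);LIP=np.array([602.5,182.3]);RAD=102
def jug(s,z,th=TH): # tool pose for jug axis at s along feeder x
    p=LIP+s*U-RAD*np.array([np.cos(th),np.sin(th)]); go(np.r_[p,z],th+np.pi)
E
python3 -c "
from h import *
jug(-95,170); jug(-60,170)"
```

```text
shift [ 6.09  5.24 -0.03] turn -6.3 curyaw 2.882
shift [ 3.86  7.94 -0.03] turn -6.3 curyaw 2.882
```

```bash
python3 -m handwheel '[[[1.5,0.5,0,-0.6,1],[3,1.2,0,-1.5,1],[4.5,2,0,-2.5,1],[5.5,3,0,-3.4,1],[6.1,4,0,-4.3,1],[6.1,4.6,0,-5.1,1],[6.1,5.2,0,-5.8,1],[6.1,5.2,0,-6.3,1],[6.1,5.2,0,-6.3,1],[6.1,5.2,0,-6.3,1]]]'
python3 - <<'E'
from h import *
np.set_printoptions(precision=1,suppress=True)
jug(-60,170);jug(-33,170)
for n in("scene","side"):
    i=cams.get_image(n);cv2.imwrite(f"pics/{n}4.png",i[...,::-1]);c=cam(n)
    for l,z in dict(jug_rim=212,jug=62,chute_lip=250,paddle_edge=172).items():
        for r in finder.pinpoint(n,l)[:2]:
            p=at_z(c,r["point"],z);print(l,n,round(r["confidence"],2),p,"s,l",(p[:2]-LIP)@U,(p[:2]-LIP)@[-U[1],U[0]])
st=env.observe();print("axis",np.array(st["ee_pos"][:2])+RAD*U)
a=cv2.imread("pics/scene4.png")[130:250,290:450];b=cv2.imread("pics/side4.png")[170:290,240:400]
cv2.imwrite("pics/ap.png",np.hstack([cv2.resize(a,(400,300)),cv2.resize(b,(400,300))]))
E
```

```text
time: 7.75
ee_pos: [441.9, 67.3, 169.7]
ee_rot: [-3.142, -0.0, -2.524]
ft_force: [-0.1, 0.3, -1.2]
finger_gap: 0.211
grip_force: 61.5
shift [-3.5  0.  -0. ] turn -0.01 curyaw -2.524
shift [-6.2  0.  -0. ] turn -0.01 curyaw -2.524
jug_rim scene 0.92 [ 396.8 -275.6  212. ] s,l -433.48969481732433 -253.13989139641512
jug scene 0.95 [520.3 128.6  62. ] s,l -98.11405776631324 4.079958475306699
jug scene 0.72 [ 403.4 -264.5   62. ] s,l -421.65674112731244 -247.94936553160926
chute_lip scene 0.56 [636.7 142.6 250. ] s,l 4.77546510591037 -52.17675972840396
chute_lip scene 0.55 [599.6 175.1 250. ] s,l -6.529164438248259 -4.186081983506479
paddle_edge scene 0.73 [435.5  69.8 172. ] s,l -201.3266918715962 5.47226160601449
paddle_edge scene 0.55 [599.4 187.5 172. ] s,l 0.44690187246767715 6.014793294646831
jug_rim side 0.67 [529.5 125.7 212. ] s,l -92.27598091973327 -3.699682034389258
jug_rim side 0.58 [ 377.  -173.4  212. ] s,l -390.1977186273708 -158.4538542481866
jug side 0.62 [525.8 130.8  62. ] s,l -92.3500848339871 2.6495201801192576
chute_lip side 0.71 [600.9 187.2 250. ] s,l 1.5373223651185037 4.948509164195688
paddle_edge side 0.58 [609.6 184.8 172. ] s,l 7.20513532601084 -2.129383401178684
axis [525.  126.7]
```

View pics/ap.png

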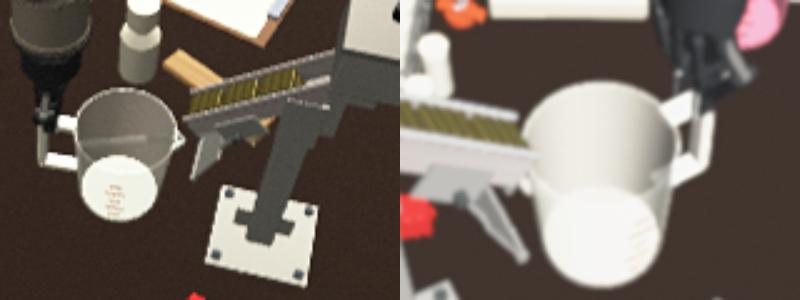

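Left (scene): the jug is level, its spout at (180,140) facing the paddle at (205,155) and the chute lip at (188,120). Right (side): the jug lines up with the chute. Now pushing.

```bash
python3 -m handwheel '[[[-1.5,0,0,0,1],[-3,0,0,0,1],[-4,0,0,0,1],[-4.5,0,0,0,1],[-5,0,0,0,1],[-5.5,0,0,0,1],[-5.8,0,0,0,1],[-6,0,0,0,1],[-6,0,0,0,1],[-6,0,0,0,1]]]'
python3 - <<'E'
from h import *
np.set_printoptions(precision=1,suppress=True)
jug(-33,170); print(U@env.observe()["ft_force"][:2])
for n in("scene","side"):
    i=cams.get_image(n);cv2.imwrite(f"pics/{n}5.png",i[...,::-1]);c=cam(n)
a=cv2.imread("pics/scene5.png")[130:250,310:470];b=cv2.imread("pics/side5.png")[170:290,210:370]
cv2.imwrite("pics/pu.png",np.hstack([cv2.resize(a,(400,300)),cv2.resize(b,(400,300))]))
E
```

```text
time: 9.25
ee_pos: [490.5, 102.2, 169.6]
ee_rot: [3.141, -0.0, -2.521]
ft_force: [-2.7, -1.2, -2.6]
finger_gap: 0.21
grip_force: 61.4
shift [-0.3  0.  -0. ] turn 0.0 curyaw -2.521
-2.927343811637747
```

View pics/pu.png

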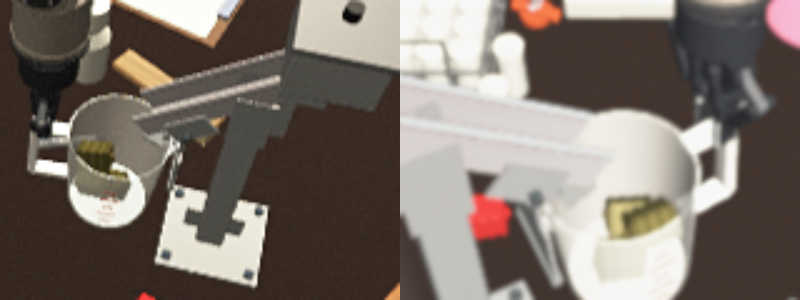

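The chute is empty and the cubes lie in the jug, around (95,155) in the scene crop and (640,215) in the side crop. I'll hold there and check the count.

```bash
python3 -m handwheel '[[[0,0,0,0,1],[0,0,0,0,1],[0,0,0,0,1],[0,0,0,0,1],[0,0,0,0,1],[0,0,0,0,1]]]'
python3 - <<'E'
from h import *
np.set_printoptions(precision=1,suppress=True)
for n in("scene","side"):
    i=cams.get_image(n);c=cam(n);cv2.imwrite(f"pics/{n}6.png",i[...,::-1])
    for r in finder.pinpoint(n,"cube1")+finder.pinpoint(n,"jug"): print(n,round(r["confidence"],2),r["point"],at_z(c,r["point"],85))
    for r in finder.pinpoint(n,"scale_pan")[:1]:print(n,"pan",r["confidence"],at_z(c,r["point"],55))
a=cv2.imread("pics/scene6.png")[165:225,320:400];b=cv2.imread("pics/side6.png")[210:285,260:360]
cv2.imwrite("pics/in.png",np.hstack([cv2.resize(a,(400,300),interpolation=2),cv2.resize(b,(400,300),interpolation=2)]))
E
```

```text
time: 9.95
ee_pos: [490.8, 102.3, 169.7]
ee_rot: [3.142, -0.0, -2.521]
ft_force: [-2.3, -0.4, -3.1]
finger_gap: 0.21
grip_force: 61.4
scene 0.59 [283.3, 207.0] [405.5 -32.   85. ]
scene 0.58 [368.5, 252.4] [737.6  51.8  85. ]
scene 0.58 [364.4, 216.9] [636.5 144.9  85. ]
scene 0.42 [352.3, 196.5] [548.3 177.8  85. ]
scene 0.73 [230.3, 250.2] [ 407.4 -272.8   85. ]
scene 0.63 [351.0, 207.0] [575.5 141.3  85. ]
scene 0.36 [375.6, 169.7] [528.  331.4  85. ]
scene pan 0.59 [569.  152.4  55. ]
side 0.63 [243.3, 255.2] [713.4 123.1  85. ]
side 0.49 [299.7, 276.3] [571.1 176.7  85. ]
side 0.47 [300.2, 256.1] [574.2 119.5  85. ]
side 0.78 [298.9, 279.3] [572.3 184.9  85. ]
side 0.72 [372.7, 176.4] [ 384.6 -168.8   85. ]
side 0.71 [257.2, 238.6] [686.9  71.   85. ]
side pan 0.61 [ 609.1 -323.    55. ]
```

View pics/in.png

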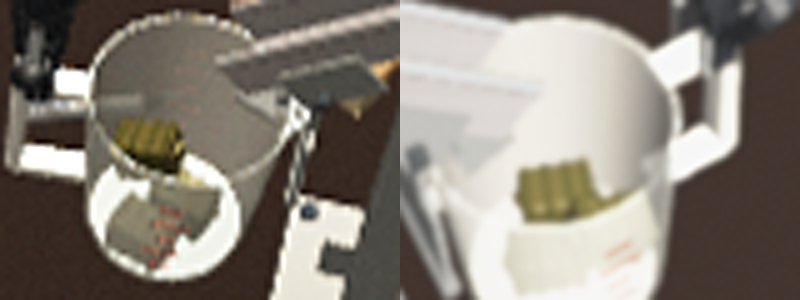

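The scene crop shows one cube above two others (seen through the wall at (140,235) and (185,205)), so all three are inside and well below the rim. Backing off.

```bash
python3 -m handwheel '[[[0.7,0,0,0,1],[1.7,0,0,0,1],[3,0,0,0,1],[4.5,0,0,0,1],[6,0,0,0,1],[7.2,0,0,0,1],[8,0,0,0,1],[8,0,-1,0,1],[8,0,-3,0,1],[8,0,-5,0,1],[8,0,-6,0,1],[8,0,-6,0,1]]]'
python3 - <<'E'
from h import *
t=-.9;J=np.array([603,-323])-102*np.array([np.cos(t),np.sin(t)]);print(J)
go([520,-60,240],np.pi-.1); go(np.r_[J,240],np.pi+t)
E
```

```text
time: 11.55
ee_pos: [426.7, 56.3, 231.1]
ee_rot: [-3.141, 0.003, -2.521]
ft_force: [-1.0, -0.5, -2.4]
finger_gap: 0.213
grip_force: 61.5
[ 539.59578324 -243.10065522]
shift [ -0.83 -14.88  -0.88] turn 5.16 curyaw -2.521
shift [  8.23 -30.92  -0.9 ] turn 10.89 curyaw -2.521
```

```bash
python3 -m handwheel '[[[-0.2,-1,-0.9,0.4,1],[-0.5,-3,-0.9,1.1,1],[-0.8,-5.5,-0.9,2,1],[-0.9,-8.5,-0.9,3,1],[-0.9,-11.5,-0.9,4,1],[-0.8,-14.5,-0.9,5,1],[0.2,-17.5,-0.9,6,1],[1.5,-20.5,-0.9,7,1],[3,-23,-0.9,8,1],[4.8,-26,-0.9,9,1],[6.5,-28.5,-0.9,9.8,1],[7.6,-30,-0.9,10.4,1]]]'; python3 -c "
from h import *
go([539.6,-243.1,240],np.pi-.9)"
```

```text
time: 12.75
ee_pos: [537.8, -234.8, 237.8]
ee_rot: [-3.14, 0.0, 2.304]
ft_force: [-0.0, 0.5, -2.4]
finger_gap: 0.213
grip_force: 61.5
shift [-0.74 -0.42 -0.22] turn 0.44 curyaw 2.304
```

```bash
python3 -m handwheel '[[[-0.4,-0.2,0,0.3,1],[-0.7,-0.4,1.5,0.45,1],[-0.7,-0.4,3.5,0.45,1],[-0.7,-0.4,4.8,0.45,1],[-0.7,-0.4,4.8,0.45,1],[-0.7,-0.4,4.8,0.45,1]]]'
python3 - <<'E'
from h import *
np.set_printoptions(precision=1,suppress=True)
st=env.observe();z=st["ee_pos"][2]-108;y=st["ee_rot"][2]-np.pi
print("axis",np.array(st["ee_pos"][:2])+102*np.array([np.cos(y),np.sin(y)]),"base",z)
w=cams.get_image("wrist")
for n in("scene","side","wrist"):
    if n!="wrist":i=cams.get_image(n)
    c=cam(n)
    for l,zz in dict(jug_rim=150+z,jug=z,scale_pan=55,scale=0).items():
        for r in finder.pinpoint(n,l)[:2]: print(n,l,round(r["confidence"],2),r["point"],at_z(c,r["point"],zz))
    for r in finder.silhouettes(n,"scale")[:1]:
        m=r["mask"].astype(np.uint8);cn=max(cv2.findContours(m,0,2)[0],key=cv2.contourArea)
        print("scale contour",[at_z(c,p,37)[:2].round() for p in cv2.approxPolyDP(cn,4,True)[:,0].astype(float)])
E
```

```text
time: 13.35
ee_pos: [540.1, -239.9, 190.5]
ee_rot: [-3.141, -0.0, 2.248]
ft_force: [1.1, -0.1, -1.6]
finger_gap: 0.21
grip_force: 61.5
axis [ 604.  -319.4] base 82.53670303246784
scene jug_rim 0.64 [251.1, 278.5] [ 591.8 -310.4  232.5]
scene jug_rim 0.58 [220.8, 230.6] [ 409.1 -277.7  232.5]
scene jug 0.59 [231.7, 251.3] [ 412.6 -271.6   82.5]
scene jug 0.57 [258.2, 300.6] [ 604.4 -317.8   82.5]
scene scale_pan 0.87 [256.4, 304.7] [ 601.3 -326.8   55. ]
scene scale 0.88 [253.1, 309.8] [ 588.6 -339.     0. ]
side jug_rim 0.77 [378.2, 141.1] [ 385.1 -149.   232.5]
side jug_rim 0.74 [296.3, 105.1] [ 612.6 -302.4  232.5]
side jug 0.8 [374.4, 175.5] [ 379.1 -175.4   82.5]
side jug 0.67 [300.5, 144.1] [ 605.8 -308.4   82.5]
side scale_pan 0.87 [301.6, 143.9] [ 605.7 -342.8   55. ]
side scale_pan 0.18 [347.7, 313.4] [457.2 251.   55. ]
side scale 0.75 [306.4, 157.3] [ 591.  -339.9    0. ]
scale contour [array([ 490., -407.]), array([ 521., -411.]), array([ 528., -322.]), array([ 602., -304.]), array([ 646., -322.]), array([ 684., -403.]), array([ 676., -212.]), array([ 488., -216.])]
wrist jug_rim 0.72 [77.0, 69.8] [ 419.1 -226.9  232.5]
wrist jug 0.94 [172.5, 82.3] [ 396.7 -241.1   82.5]
scale contour [array([ 486., -238.]), array([ 482., -259.]), array([ 488., -415.]), array([ 525., -420.]), array([ 560., -407.]), array([ 550., -340.]), array([ 561., -302.]), array([ 531., -251.]), array([ 541., -236.])]
```

```bash
python3 -m handwheel '[[[-0.9,-0.7,0,0,1],[-0.9,-0.7,1,0,1],[-0.9,-0.7,1.8,0,1],[-0.9,-0.7,2.2,0,1],[-0.9,-0.7,2.4,0,1],[-0.9,-0.7,2.5,0,1],[-0.9,-0.7,2.5,0,1]]]'
```

```text
time: 14.95
ee_pos: [540.4, -251.8, 165.8]
ee_rot: [3.142, 0.0, 2.247]
ft_force: [0.5, -0.5, -1.8]
finger_gap: 0.211
grip_force: 61.6
```

```bash
python3 -m handwheel '[[[0,0,0.1,0,1],[0,0,0.2,0,1],[0,0,0.3,0,1],[0,0,0.3,0,1]]]'
```

```text
time: 15.35
ee_pos: [540.2, -251.9, 163.4]
ee_rot: [3.141, 0.0, 2.247]
ft_force: [-7.6, 2.4, 12.0]
finger_gap: 0.206
grip_force: 63.1
```

The jug is in contact with the pan. Opening the fingers and rising.

```bash
python3 -m handwheel '[[[0,0,0,0,2.5],[0,0,0,0,4],[0,0,0,0,6],[0,0,0,0,6.5],[0,0,-0.5,0,6.5],[0,0,-2,0,6.5],[0,0,-5,0,6.5],[0,0,-9,0,6.5],[2,0,-13,0,6.5],[5,0,-15,0,6.5],[8,0,-16,0,6.5],[8,0,-16,0,6.5]]]'
python3 - <<'E'
from h import *
np.set_printoptions(precision=1,suppress=True)
w=cams.get_image("wrist")
for n in("scene","side","wrist"):
    if n!="wrist":i=cams.get_image(n)
    c=cam(n)
    for l,zz in dict(jug_rim=205,jug=55,scale_pan=55,cube1=90).items():
        for r in finder.pinpoint(n,l)[:4]: print(n,l,round(r["confidence"],2),r["point"],at_z(c,r["point"],zz))
E
```

```text
time: 16.55
ee_pos: [489.4, -187.7, 325.4]
ee_rot: [3.137, 0.001, 2.249]
ft_force: [-0.0, -0.7, 0.2]
finger_gap: 0.761
grip_force: 0.0
scene jug_rim 0.78 [249.0, 287.6] [ 597.9 -328.   205. ]
scene jug_rim 0.66 [219.8, 231.4] [ 393.6 -276.5  205. ]
scene jug_rim 0.47 [283.7, 206.7] [465.7 -74.4 205. ]
scene jug 0.86 [231.4, 250.0] [ 394.4 -264.6   55. ]
scene jug 0.8 [256.8, 306.5] [ 606.7 -329.7   55. ]
scene scale_pan 0.41 [250.7, 308.4] [ 597.8 -347.4   55. ]
scene cube1 0.7 [266.9, 297.2] [ 617.6 -292.4   90. ]
scene cube1 0.58 [248.4, 298.1] [ 579.3 -335.3   90. ]
scene cube1 0.49 [371.2, 254.3] [749.7  50.8  90. ]
scene cube1 0.48 [253.3, 309.8] [ 618.4 -348.1   90. ]
side jug_rim 0.88 [379.4, 140.0] [ 376.8 -188.   205. ]
side jug_rim 0.87 [300.3, 109.0] [ 603.5 -323.1  205. ]
side jug_rim 0.73 [303.3, 145.5] [ 582.7 -155.1  205. ]
side jug 0.95 [373.7, 174.6] [ 376.9 -208.1   55. ]
side jug 0.73 [302.5, 144.6] [ 602.5 -339.4   55. ]
side scale_pan 0.88 [301.2, 147.5] [ 605.6 -324.6   55. ]
side cube1 0.57 [243.6, 255.6] [711.2 127.7  90. ]
wrist jug_rim 0.74 [311.1, 346.7] [ 595.1 -326.   205. ]
wrist jug_rim 0.74 [186.1, 157.4] [ 385.8 -238.1  205. ]
wrist jug 0.9 [315.4, 279.4] [ 603. -329.   55.]
wrist jug 0.75 [221.5, 135.3] [ 375.7 -240.8   55. ]
wrist cube1 0.76 [307.6, 294.2] [ 596.4 -338.    90. ]
wrist cube1 0.73 [562.1, 116.3] [684.   40.8  90. ]
```

```bash
python3 -c "
from h import *
print(ticket.job_done())"
```

```text
the job is handed in; nothing more can be done
None
```

I handed the job in at about 17 s of the 43 s allowed: the jug stands upright on the scale's pan, within about 10 mm of its centre by camera estimate, with all three cubes inside by my last clear look under the chute; the hand-in returned no verdict.

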